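# Set the tea stand for the evening

### The arm

A 6-joint arm with a two-finger parallel gripper is mounted at the origin on the work surface. World frame = base frame: x ahead of the robot, y to its left, z up, the work surface at z = 0. Lengths are in m, angles in degrees, forces in N, time in s.
With the tool pointing down it reaches from about 0.3 to 0.75 m from the base axis. Payload 8.5 kg.
Tool frame: the origin (TCP) lies on the mounting face of the last link; the fingertips stand 173 mm ahead of it and the grasp point (between the pads) lies 155 mm ahead of it (env.tips_ahead is the distance from the TCP to the fingertips, in m); z points along the fingers, x is the direction in which the jaws open and shut, and the axes are right-handed (so a half turn about z gives the same grasp; the last joint's range is limited). The gripper opens to 85 mm and grips with 20 to 120 N. Pads are 22 mm wide; open, the fingers measure 114 mm over their backs; the gripper's body (76 mm by 85 mm) begins 54 mm behind the grasp point. The pads swing forward as they close: fully open they stand 13 mm farther back than shut.
Start: joints at [-77.195, 21.807, 74.336, -0, 83.858, -12.336], TCP at [0.234, -0.498, 0.405] pointing down, gripper open.
Joint ranges: [-178.18, 178.18], [-50.72, 133.34], [12.68, 142.11], [-81.47, 261.47], [9.98, 163.14], [-165.26, 165.26]. Speed limits (degrees/s): [136.94, 136.94, 180, 180, 180, 180].

### API

Orientations are given as a 3x3 rotation matrix whose columns are the frame's x, y, z axes.
In Python, from rig import env gives the robot as it stands. The module is installed in compiled form; this text tells all that it offers.
- The arm moves only by the tool step_arm, never from a script. Its argument "increments" is a list of rows, each an object of numbers: "x", "y", "z": the shift along the tool's x, y, z in cm; "wx", "wy", "wz": the turn, a rotation vector about the tool's x, y, z in rad; "gripper": the finger opening in cm, from 0 to 8.54. A call has 1 to 20 rows; each row shifts and turns the commanded pose from where the row before left it, along the tool's axes as they then stand; what a row does not reach is not made up. A row lasts 1/10 s, in which the tool goes at most 50 mm and 8.59 degrees, less where a joint would pass 70% of its speed; a pose out of reach is approached as far as the arm can. A call with a gripper value outside its range is refused whole. The fingers move at their own pace and stop on an object; "newtons" is the grip in N (left out, the last holds). Time passes only in rows, so rows that do not move let the fingers close. It gives the time, the measured TCP pose, the force and the opening at its end, in the units of the state.
- env.observe(): the state, without advancing time (a new reading comes with each control period).
- env.get_image(name): name is "side" or "top"; returns a dict with "color" (480x640x3 uint8, blue, green, red), "camera_matrix" (3x3 intrinsics, pixels), "rvec" (rotation vector, rad) and "tvec" (3), from world to camera coordinates, as OpenCV has them. Camera axes: x right, y down, z forward; pixel columns grow to the right and rows downward; lengths in m; the calibration is good to about 2 mm. A picture is of the moment at which its call begins. There is no depth.
- env.close_job(): hands the job in, once; it reports no verdict.
The state is a dict: "time_s": time; "q": joint angles; "qvel": joint speeds; "joint_efforts": joint torques, N m; "position": TCP position; "tool_rot": TCP orientation; "ft_force": force on the tool from outside, world axes, zero at the start; "wrist_torque": the same for the moment, N m; "grip_width": finger opening in m.
Only numpy, scipy, OpenCV 4.12 (cv2) and the standard library are available. Lean on these libraries where they do the work, as an engineer would, in place of code of your own. Each camera call takes 0.05 s, during which the arm holds its last target. There are 200 camera calls.

### The job

Set the tea stand ready for the evening. First set the porcelain teacup down upright, without tipping or dropping it, in the middle of the narrow upper shelf, between the jar and the tin; then close the sugar pot's lid fully, and lay the wooden spoon, right side up, across the two little forks on top of the closed lid, balanced about its middle. Last, push the toggle switch all the way over, away from the robot, to turn on the light, and leave the other things standing where they are.

Things in the scene. Friction and masses are not known exactly. Their poses are not given: they have to be found in the camera images.
- stand: Bamboo stand, 340 (x) by 680 (y) mm, origin on the worktop under its centre; x away from the robot, y left, z up. Black tray on the lower tier: floor at z = 36 mm, inside x -154 to 95, y -324 to 324, rim to 44 mm. Upper tier: narrow board 60 (x) by 420 (y) mm, 14 thick, top at z = 150 mm, centred at x = 140, y = 0, on posts at y = +-190.
- shelf_spot (a point): The middle of the upper board's top face; axes as the stand's. The cup belongs here, with its foot centred across the 60 mm depth.
- cup: White porcelain teacup with a loop handle, 62 mm high, straight-sided: outer diameter 59 to 60 mm from 18 mm height to the rim, wall 4 mm, foot diameter 44 mm. Handle on its +y side, reaching 52 mm from the axis, at 16 to 56 mm height. Origin at the centre of the underside, z up. 160 g. Stands in one of three places on the tray.
- pot: Squat round steel sugar pot, fixed, 94 mm diameter and 60 mm high. Origin at the centre of its underside on the tray, z up. The lid's hinge axis runs along the pot's y at x = 50 mm, z = 60 mm in this frame (the side away from the robot).
- lid (a joint): Lid hinge angle in rad: 0 closed and level, about 1.5 standing straight up on the hinge. The hinge is stiff: the lid stays where it is left (about 1 to 2 N at the tab moves it). The lid is a steel disc, 98 mm diameter, its top face 7 mm above the hinge axis when closed.
- lid_tab (a point): Middle of the end of the lid's flat front tab (30 mm wide along y, 6 mm thick), on its top face, 116 mm from the hinge axis. Axes turn with the lid: z out of the lid's top (up when closed; away from the robot when open), x towards the hinge.
- lid_rest (a point): Spoon rest on the lid: midway between its two forks, level with their floors, 14 mm above the lid's top face and over the disc's centre. Axes turn with the lid: x to the hinge, y through both forks, z up when closed. Forks at y = +-32 mm, 7 mm thick (y), 34 mm wide (x), prongs 11 mm high with a 20 mm gap. The 57 mm between the forks is clear.
- spoon: Wooden spoon, 180 mm long, lying on the tray. Origin under the handle, near the balance point; x runs along the handle to the bowl, z up. Handle 10 mm wide and 10 mm high, from x = -90 to 52 mm, its underside at z = 0; round bowl of 42 mm diameter, 12 mm high, centred at x = 69 mm, hollow side up. 30 g. Grip it near the origin.
- switch (a joint): Toggle angle in rad: 0 leans towards the robot (off), 1.0 leans away from it (on, end stop). Stays where it is left.
- switch_tip (a point): Centre of the 26 mm grey ball at the end of the toggle, 80 mm from its pivot (pivot 22 mm above the tray; white block 70 x 50 x 25 mm under it). Axes turn with the toggle; x points the way it is pushed, apart from the lever's tilt. The ball moves about 77 mm forward from off to on.
- glass: Stemmed clear glass dessert cup, 66 mm diameter, 70 mm high, origin at the centre of the underside. Leave it alone. Stands on the tray.
- jug: Plain steel milk cup without a handle, 52 mm diameter, 55 mm high, origin at the centre of the underside. Leave it alone. Stands on the tray.
- jar: Amber glass jar, 54 mm diameter, 68 mm high, origin at the centre of the underside, on the right part of the upper board. Leave it alone.
- tin: Tea tin, 58 mm diameter, 75 mm high, origin at the centre of the underside, on the left part of the upper board. Leave it alone.
There are look-alikes about, which are no part of the job. Of the things shaped like the spoon, the wooden one is meant.

How it is judged (in metres and radians):
On the way, in this order (a step that is already met when the one before it is completed fails the run):
1. the teacup stands upright in the middle of the upper shelf, let go (x of cup in the frame of shelf_spot between -0.016 and 0.016 m and y of cup in the frame of shelf_spot between -0.07 and 0.07 m and z of cup in the frame of shelf_spot between -0.004 and 0.005 m and angle between cup's own z axis and vertical below 0.1 rad and linear speed of cup below 0.03 m/s and contact force between cup and the fingers below 0.1 N), for 0.2 s.
2. the sugar pot's lid is closed (value of joint lid below 0.08 rad), for 0.2 s.
3. the spoon lies across both forks on the closed lid, let go (value of joint lid below 0.08 rad and x of spoon in the frame of lid_rest between -0.008 and 0.008 m and y of spoon in the frame of lid_rest between -0.02 and 0.02 m and z of spoon in the frame of lid_rest between -0.004 and 0.005 m and angle between the x axis of spoon and the y axis of lid_rest, either way round below 0.15 rad and angle between the z axis of spoon and the z axis of lid_rest, either way round below 0.2 rad and angle between spoon's own z axis and vertical below 0.3 rad and linear speed of spoon below 0.03 m/s and contact force between spoon and the fingers below 0.1 N), for 0.2 s.
4. the toggle is over to on (value of joint switch above 0.85 rad), for 0.2 s.
At the end, for the whole second after the job is handed in: Cup upright (0.1 rad), let go, on the upper board within 16 mm of its centre line and 70 mm of its middle; lid within 0.08 rad of closed; spoon let go, right side up on both fork floors (5 mm), along them (0.15 rad), within 8 mm across and 20 mm along; toggle past 0.85 rad; all at rest (all of step 1 and all of step 3 and value of joint switch above 0.85 rad); the robot touches nothing.
It fails at once if the glass cup, milk cup, jar or tin is pushed more than 30 mm or knocked over (distance of any of glass, jug, jar, tin from where it was at the start of the episode above 0.03 m or angle between any of glass, jug, jar, tin's own z axis and vertical above 0.5 rad).
It fails at once if the porcelain cup is tipped by more than about 35 degrees (angle between cup's own z axis and vertical above 0.6 rad).
It fails at once if the porcelain cup is dropped: it falls free at more than 0.5 m/s (some 13 mm of fall) (linear speed of cup above 0.5 m/s and contact force between cup and anything else below 0.05 N).
It also fails if it takes over 72 s, if anything falls off the work surface, if the arm or the gripper's body presses on something with over 40 N, if the wrist force passes 120 N, or if a joint passes its speed limit or range.

## Working session

There is one attempt and no reset: what is moved stays moved. The work goes in short steps, Python scripts to look and compute and a tool call to move; the robot and the scene stay as the last step left them, time stands still between calls to the robot, and variables do not carry over. Pictures are saved under pics/ and viewed, about 8 in all and at most 12, crops included, and the job is handed in when it is done.

Besides the shell and the picture viewer there is one more tool, called after "Request:" by a JSON object that holds its "api" and its "payload". step_arm: Moves the arm, as the interface text tells. Its arguments: {"type":"object","properties":{"increments":{"type":"array"},"newtons":{"type":"number"}},"required":["increments"]}

```bash
mkdir -p pics; python3 - <<'E'
from rig import env
import cv2,numpy as np
s=env.observe();print(s['time_s'],s['position'],s['tool_rot'],s['grip_width'],env.tips_ahead)
for n in('top','side'):
    i=env.get_image(n);cv2.imwrite(f'pics/{n}0.png',i['color']);np.savez(f'{n}.npz',K=i['camera_matrix'],r=i['rvec'],t=i['tvec'])
    R=cv2.Rodrigues(i['rvec'])[0];print(n,(-R.T@i['tvec']).round(3),R.round(2).tolist(),i['camera_matrix'].round(0).tolist())
E
```

```text
0.0 [ 0.23365462 -0.49784822  0.40409961] [[ 4.24869134e-01 -9.05254719e-01 -3.35453236e-04]
 [-9.05253635e-01 -4.24869157e-01  1.43357948e-03]
 [-1.44027832e-03 -3.05413412e-04 -9.99998916e-01]] 0.08562564163011312 0.1734
top [0.425 0.132 1.186] [[0.02, -1.0, -0.02], [-0.99, -0.02, -0.13], [0.13, 0.02, -0.99]] [[457.0, 0.0, 316.0], [0.0, 457.0, 240.0], [0.0, 0.0, 1.0]]
side [0.433 1.155 1.026] [[-0.99, -0.12, -0.01], [-0.07, 0.66, -0.74], [0.1, -0.74, -0.67]] [[613.0, 0.0, 322.0], [0.0, 613.0, 242.0], [0.0, 0.0, 1.0]]
```

View pics/top0.png

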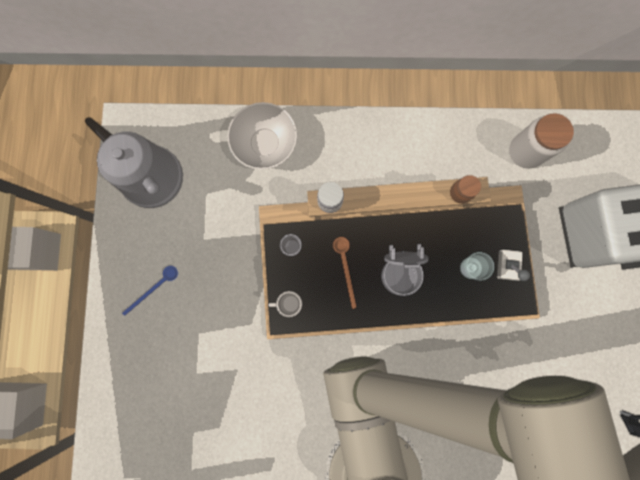

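View pics/side0.png

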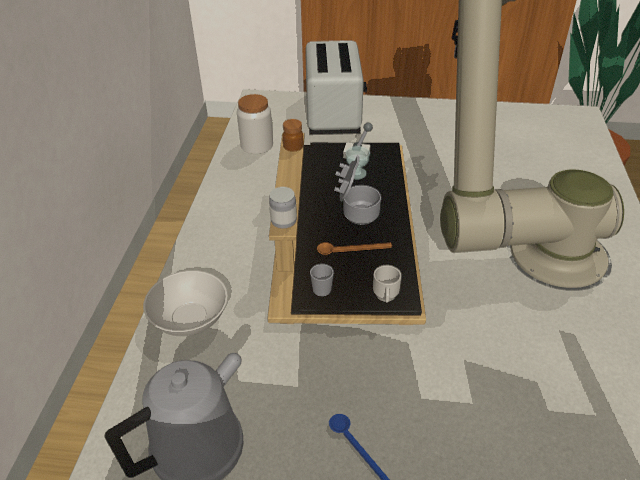

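Candidates: cup = white, handled, at top (289,304); the steel cup (291,244) has no handle and is the jug. The white bowl (262,137) is not the cup. Spoon = the wooden one (341,244)–(353,307); the blue one (170,272) is off the stand. I'll check these in close crops.

```bash
python3 - <<'E'
import cv2
a=cv2.imread('pics/top0.png')[175:345,255:545];cv2.imwrite('pics/topc.png',cv2.resize(a,None,fx=2.75,fy=2.75,interpolation=3))
a=cv2.imread('pics/side0.png')[115:330,255:440];cv2.imwrite('pics/sidec.png',cv2.resize(a,None,fx=2.75,fy=2.75,interpolation=3))
E
```

```text
(no output)
```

View pics/topc.png

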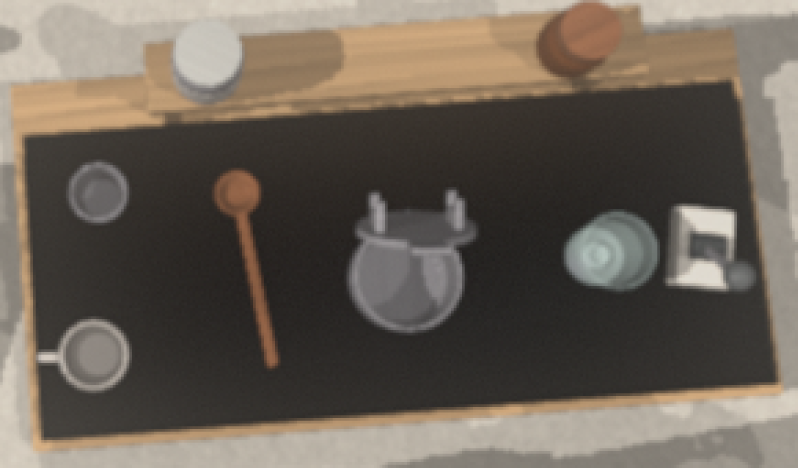

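View pics/sidec.png

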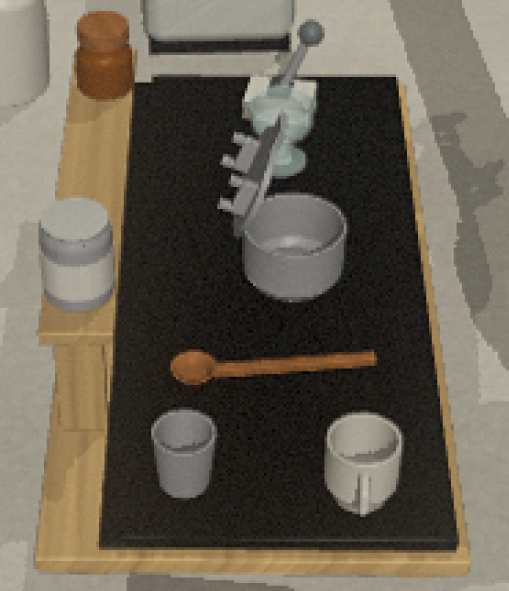

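```bash
cat > h.py <<'E'
import cv2,numpy as np
from scipy.optimize import least_squares
C={n:np.load(f'{n}.npz') for n in('top','side')}
OFF={'top':(255,175),'side':(255,115)}
def px(n,c,s=2.75,off=None): return (np.array(c,float)+.5)/s-.5+np.array(off or OFF[n])
def proj(n,P):
    c=C[n];return cv2.projectPoints(np.atleast_2d(np.array(P,float)),c['r'],c['t'],c['K'],None)[0][:,0]
def plane(n,p,z):
    c=C[n];R=cv2.Rodrigues(c['r'])[0];d=R.T@np.linalg.solve(c['K'],[*p,1]);o=-R.T@c['t'].ravel();return o+d*(z-o[2])/d[2]
def tri(a,b):
    return least_squares(lambda P:np.r_[proj('top',P)[0]-a,proj('side',P)[0]-b],[.45,.1,.1])
E
python3 - <<'E'
from h import *
pts=[('top',(22,134),95,324,44),('top',(738,82),95,-324,44),('top',(40,440),-154,324,44),('top',(778,384),-154,-324,44),
('side',(137,82),95,-324,44),('side',(397,77),-154,-324,44),('side',(457,545),-154,324,44),('side',(101,548),95,324,44),
('top',(146,44),170,210,150),('top',(640,8),170,-210,150),('top',(148,110),110,210,150)]
def W(v,p):
    c,s=np.cos(v[2]),np.sin(v[2]);x,y,z=np.array(p)/1000;return [v[0]+c*x-s*y,v[1]+s*x+c*y,z]
f=lambda v:np.concatenate([proj(n,W(v,p))[0]-px(n,q) for n,q,*p in pts])
r=least_squares(f,[.43,0,0],loss='soft_l1');v=r.x;print('stand',v,'deg',np.degrees(v[2]));print(f(v).reshape(-1,2).round(1).tolist())
np.save('stand.npy',v)
c,s=np.cos(v[2]),np.sin(v[2])
def show(n,P): d=P[:2]-v[:2];print(n,P.round(4),'stand',(np.array([c*d[0]+s*d[1],-s*d[0]+c*d[1]])).round(4))
print('shelf',W(v,(140,0,150)))
for n,a,b,z in [('cuprim',(94,355),(364,448),.098),('potrim',(407,282),(296,238),.096),('bowl',(238,193),(193,366),.047),('hend',(272,365),(376,357),.046),('ball',(740,276),(312,32),None),
 ('jugrim',(98,192),(184,433),.091),('glassrim',(598,255),None,.106),('tin',(208,47),(75,222),.225),('jar',(590,33),(104,28),.218),('swblockTop',(704,247),None,.061)]:
    if z:
        show(n+' top',plane('top',px('top',a),z))
        if b: show(n+' side',plane('side',px('side',b),z))
    if b: t=tri(px('top',a),px('side',b));show(n+' tri',t.x);print('   res',t.fun.round(1))
E
```

```text
stand [ 0.52626988 -0.04614723  0.08905037] deg 5.102210081607031
[[1.9, 8.4], [-1.9, 9.6], [0.6, -2.9], [-3.7, -0.3], [8.4, -2.1], [-0.8, 0.4], [-3.5, -3.2], [9.3, -6.1], [-1.7, -0.9], [-0.1, -0.5], [-0.8, 0.5]]
shelf [np.float64(0.6657151442897525), np.float64(-0.033696650538491246), np.float64(0.15)]
cuprim top [0.4139 0.2141 0.098 ] stand [-0.0888  0.2692]
cuprim side [0.4132 0.2276 0.098 ] stand [-0.0883  0.2827]
cuprim tri [0.4133 0.2151 0.0855] stand [-0.0893  0.2702]
   res [-0.   0.2 -0.2 -0. ]
potrim top [ 0.4821 -0.0539  0.096 ] stand [-0.0447 -0.0038]
potrim side [ 0.4838 -0.0314  0.096 ] stand [-0.041   0.0185]
potrim tri [ 0.484  -0.0574  0.0756] stand [-0.0431 -0.0074]
   res [ 0.  -0.3  0.4  0. ]
bowl top [0.5624 0.091  0.047 ] stand [0.0481 0.1334]
bowl side [0.5621 0.0932 0.047 ] stand [0.0481 0.1356]
bowl tri [0.5625 0.0909 0.0449] stand [0.0483 0.1333]
   res [-0.  0. -0. -0.]
hend top [0.408  0.0583 0.046 ] stand [-0.1085  0.1145]
hend side [0.4062 0.0636 0.046 ] stand [-0.1098  0.12  ]
hend tri [0.407  0.058  0.0409] stand [-0.1096  0.1143]
   res [-0.   0.4 -0.4 -0. ]
ball tri [ 0.4903 -0.3241  0.1301] stand [-0.0605 -0.2737]
   res [-0.   0.3 -0.4 -0. ]
jugrim top [0.5555 0.2153 0.091 ] stand [0.0524 0.2578]
jugrim side [0.5544 0.2193 0.091 ] stand [0.0516 0.2619]
jugrim tri [0.5554 0.2156 0.0873] stand [0.0523 0.2581]
   res [-0.   0.2 -0.2 -0. ]
glassrim top [ 0.508  -0.2149  0.106 ] stand [-0.0332 -0.1664]
tin top [0.6552 0.1225 0.225 ] stand [0.1434 0.1565]
tin side [0.649  0.1313 0.225 ] stand [0.138  0.1659]
tin tri [0.6537 0.1224 0.2186] stand [0.1419 0.1565]
   res [ 0.   1.4 -1.3 -0.3]
jar top [ 0.6734 -0.1765  0.218 ] stand [ 0.135  -0.1429]
jar side [ 0.6727 -0.1664  0.218 ] stand [ 0.1352 -0.1328]
jar tri [ 0.6752 -0.1789  0.2104] stand [ 0.1366 -0.1455]
   res [ 0.   0.1 -0.1 -0. ]
swblockTop top [ 0.5205 -0.3232  0.061 ] stand [-0.0303 -0.2754]
```

The crops confirm the cup (white, handle to +y, top-crop rim at 94,355) and the wooden spoon (bowl 238,193, end 272,365). The lid stands open at about (417,228), with the switch ball at (740,276). I'll check the shelf middle and the pot's yaw, then turn the tool square to the world.

```bash
python3 - <<'E'
from h import *
P=lambda c,z:plane('top',px('top',c),z).round(4)
print('shelf mid',P((394.5,60),.15),'edges',P((147,44),.15),P((148,110),.15),P((640,8),.15),P((645,76),.15))
print('prongs',P((374,193),.175),P((452,190),.175),'disc ends',P((356,230),.147),P((477,228),.147))
print('cup handle',P((38,357),.08),P((94,355),.098))
print('tab side tri', plane('side',px('side',(283,118)),.21))
E
```

```text
shelf mid [ 0.6648 -0.0347  0.15  ] edges [0.6748 0.1732 0.15  ] [0.6184 0.171  0.15  ] [ 0.7132 -0.2404  0.15  ] [ 0.655 -0.243  0.15 ]
prongs [ 0.5491 -0.014   0.175 ] [ 0.5528 -0.0768  0.175 ] disc ends [ 0.5214 -0.0033  0.147 ] [ 0.5251 -0.1029  0.147 ]
cup handle [0.4109 0.2643 0.08  ] [0.4139 0.2141 0.098 ]
tab side tri [ 0.500148   -0.05031281  0.21      ]
```

Request:
{"api": "step_arm", "payload": {"increments": [{"wz": -0.1415,"gripper": 8.5},{"wz": -0.1415},{"wz": -0.1415},{"wz": -0.1415},{"wz": -0.1415},{"wz": -0.1415},{"wz": -0.1415},{"wz": -0.1415},{}], "newtons": 30}}

```text
invalid input at $.increments[0]: expected keys x, y, z, wx, wy, wz, gripper
```

Request:
{"api": "step_arm", "payload": {"increments": [{"x": 0,"y": 0,"z": 0,"wx": 0,"wy": 0,"wz": -0.1415,"gripper": 8.5},{"x": 0,"y": 0,"z": 0,"wx": 0,"wy": 0,"wz": -0.1415,"gripper": 8.5},{"x": 0,"y": 0,"z": 0,"wx": 0,"wy": 0,"wz": -0.1415,"gripper": 8.5},{"x": 0,"y": 0,"z": 0,"wx": 0,"wy": 0,"wz": -0.1415,"gripper": 8.5},{"x": 0,"y": 0,"z": 0,"wx": 0,"wy": 0,"wz": -0.1415,"gripper": 8.5},{"x": 0,"y": 0,"z": 0,"wx": 0,"wy": 0,"wz": -0.1415,"gripper": 8.5},{"x": 0,"y": 0,"z": 0,"wx": 0,"wy": 0,"wz": -0.1415,"gripper": 8.5},{"x": 0,"y": 0,"z": 0,"wx": 0,"wy": 0,"wz": -0.1415,"gripper": 8.5},{"x": 0,"y": 0,"z": 0,"wx": 0,"wy": 0,"wz": 0,"gripper": 8.5}], "newtons": 30}}

```text
time_s: 1.0
position: [0.2337, -0.4978, 0.4044]
tool_rot: [[1.0, 0.001, -0.0], [0.001, -1.0, 0.001], [-0.0, -0.001, -1.0]]
ft_force: [0.1, 0.4, 0.3]
grip_width: 0.085
```

Request:
{"api": "step_arm", "payload": {"increments": [{"x": 3,"y": -3,"z": 0,"wx": 0,"wy": 0,"wz": 0,"gripper": 8.5},{"x": 3,"y": -3,"z": 0,"wx": 0,"wy": 0,"wz": 0,"gripper": 8.5},{"x": 3,"y": -4,"z": 0,"wx": 0,"wy": 0,"wz": 0,"gripper": 8.5},{"x": 3,"y": -4,"z": 0,"wx": 0,"wy": 0,"wz": 0,"gripper": 8.5},{"x": 3,"y": -4,"z": 0,"wx": 0,"wy": 0,"wz": 0,"gripper": 8.5},{"x": 3,"y": -4,"z": 0,"wx": 0,"wy": 0,"wz": 0,"gripper": 8.5},{"x": 0,"y": -4,"z": 0,"wx": 0,"wy": 0,"wz": 0,"gripper": 8.5},{"x": 0,"y": -4,"z": 0,"wx": 0,"wy": 0,"wz": 0,"gripper": 8.5},{"x": 0,"y": -4,"z": 0,"wx": 0,"wy": 0,"wz": 0,"gripper": 8.5},{"x": 0,"y": -4,"z": 0,"wx": 0,"wy": 0,"wz": 0,"gripper": 8.5},{"x": 0,"y": -4,"z": 0,"wx": 0,"wy": 0,"wz": 0,"gripper": 8.5},{"x": 0,"y": -4,"z": 0,"wx": 0,"wy": 0,"wz": 0,"gripper": 8.5},{"x": 0,"y": -4,"z": 0,"wx": 0,"wy": 0,"wz": 0,"gripper": 8.5},{"x": 0,"y": -4,"z": 0,"wx": 0,"wy": 0,"wz": 0,"gripper": 8.5},{"x": 0,"y": -4,"z": 0,"wx": 0,"wy": 0,"wz": 0,"gripper": 8.5},{"x": 0,"y": -4,"z": 0,"wx": 0,"wy": 0,"wz": 0,"gripper": 8.5},{"x": 0,"y": -4,"z": 0,"wx": 0,"wy": 0,"wz": 0,"gripper": 8.5},{"x": 0,"y": -4,"z": 0,"wx": 0,"wy": 0,"wz": 0,"gripper": 8.5},{"x": 0,"y": -1.2,"z": 0,"wx": 0,"wy": 0,"wz": 0,"gripper": 8.5},{"x": 0,"y": 0,"z": 0,"wx": 0,"wy": 0,"wz": 0,"gripper": 8.5}]}}

```text
time_s: 3.0
position: [0.4134, 0.2151, 0.4045]
tool_rot: [[1.0, 0.0, -0.0], [0.0, -1.0, -0.0], [-0.0, 0.0, -1.0]]
ft_force: [0.3, -0.1, 0.0]
grip_width: 0.0849
```

Request:
{"api": "step_arm", "payload": {"increments": [{"x": 0,"y": 0,"z": 3,"wx": 0,"wy": 0,"wz": 0,"gripper": 8.5},{"x": 0,"y": 0,"z": 3,"wx": 0,"wy": 0,"wz": 0,"gripper": 8.5},{"x": 0,"y": 0,"z": 3,"wx": 0,"wy": 0,"wz": 0,"gripper": 8.5},{"x": 0,"y": 0,"z": 3,"wx": 0,"wy": 0,"wz": 0,"gripper": 8.5},{"x": 0,"y": 0,"z": 2,"wx": 0,"wy": 0,"wz": 0,"gripper": 8.5},{"x": 0,"y": 0,"z": 2,"wx": 0,"wy": 0,"wz": 0,"gripper": 8.5},{"x": 0,"y": 0,"z": 1.1,"wx": 0,"wy": 0,"wz": 0,"gripper": 8.5},{"x": 0,"y": 0,"z": 0,"wx": 0,"wy": 0,"wz": 0,"gripper": 8.5},{"x": 0,"y": 0,"z": 0,"wx": 0,"wy": 0,"wz": 0,"gripper": 7},{"x": 0,"y": 0,"z": 0,"wx": 0,"wy": 0,"wz": 0,"gripper": 6.5},{"x": 0,"y": 0,"z": 0,"wx": 0,"wy": 0,"wz": 0,"gripper": 6},{"x": 0,"y": 0,"z": 0,"wx": 0,"wy": 0,"wz": 0,"gripper": 5.5},{"x": 0,"y": 0,"z": 0,"wx": 0,"wy": 0,"wz": 0,"gripper": 5.5},{"x": 0,"y": 0,"z": 0,"wx": 0,"wy": 0,"wz": 0,"gripper": 5.5},{"x": 0,"y": 0,"z": 0,"wx": 0,"wy": 0,"wz": 0,"gripper": 5.5}], "newtons": 30}}

```text
time_s: 4.5
position: [0.4137, 0.2141, 0.2346]
tool_rot: [[1.0, 0.0, 0.001], [0.0, -1.0, -0.0], [0.001, 0.0, -1.0]]
ft_force: [-1.0, -1.5, 5.7]
grip_width: 0.0581
```

Request:
{"api": "step_arm", "payload": {"increments": [{"x": 0,"y": 0,"z": -0.5,"wx": 0,"wy": 0,"wz": 0,"gripper": 5.5},{"x": 0,"y": 0,"z": -1.5,"wx": 0,"wy": 0,"wz": 0,"gripper": 5.5},{"x": 0,"y": 0,"z": -2.5,"wx": 0,"wy": 0,"wz": 0,"gripper": 5.5},{"x": 0,"y": 0,"z": -2.5,"wx": 0,"wy": 0,"wz": 0,"gripper": 5.5},{"x": 0,"y": 0,"z": -2.5,"wx": 0,"wy": 0,"wz": 0,"gripper": 5.5},{"x": 0,"y": 0,"z": -2.5,"wx": 0,"wy": 0,"wz": 0,"gripper": 5.5},{"x": 0,"y": 0,"z": -2.5,"wx": 0,"wy": 0,"wz": 0,"gripper": 5.5},{"x": 0,"y": 0,"z": -2.5,"wx": 0,"wy": 0,"wz": 0,"gripper": 5.5},{"x": 0,"y": 0,"z": -2,"wx": 0,"wy": 0,"wz": 0,"gripper": 5.5},{"x": 0,"y": 0,"z": -1,"wx": 0,"wy": 0,"wz": 0,"gripper": 5.5},{"x": 0,"y": 0,"z": 0,"wx": 0,"wy": 0,"wz": 0,"gripper": 5.5}]}}

```text
time_s: 5.6
position: [0.4135, 0.2141, 0.4346]
tool_rot: [[1.0, 0.0, 0.002], [0.0, -1.0, 0.001], [0.002, -0.001, -1.0]]
ft_force: [-0.7, -1.1, -2.5]
grip_width: 0.0583
```

Request:
{"api": "step_arm", "payload": {"increments": [{"x": 0.5,"y": 0.5,"z": 0,"wx": 0,"wy": 0,"wz": 0,"gripper": 5.5},{"x": 1,"y": 1,"z": 0,"wx": 0,"wy": 0,"wz": 0,"gripper": 5.5},{"x": 2,"y": 2,"z": 0,"wx": 0,"wy": 0,"wz": 0,"gripper": 5.5},{"x": 2,"y": 2,"z": 0,"wx": 0,"wy": 0,"wz": 0,"gripper": 5.5},{"x": 2,"y": 2,"z": 0,"wx": 0,"wy": 0,"wz": 0,"gripper": 5.5},{"x": 2,"y": 2,"z": 0,"wx": 0,"wy": 0,"wz": 0,"gripper": 5.5},{"x": 2,"y": 2,"z": 0,"wx": 0,"wy": 0,"wz": 0,"gripper": 5.5},{"x": 2,"y": 2,"z": 0,"wx": 0,"wy": 0,"wz": 0,"gripper": 5.5},{"x": 2,"y": 2,"z": 0,"wx": 0,"wy": 0,"wz": 0,"gripper": 5.5},{"x": 2,"y": 2,"z": 0,"wx": 0,"wy": 0,"wz": 0,"gripper": 5.5},{"x": 2,"y": 2,"z": 0,"wx": 0,"wy": 0,"wz": 0,"gripper": 5.5},{"x": 2,"y": 2,"z": 0,"wx": 0,"wy": 0,"wz": 0,"gripper": 5.5},{"x": 2,"y": 2,"z": 0,"wx": 0,"wy": 0,"wz": 0,"gripper": 5.5},{"x": 1,"y": 1,"z": 0,"wx": 0,"wy": 0,"wz": 0,"gripper": 5.5},{"x": 0.6,"y": 0.4,"z": 0,"wx": 0,"wy": 0,"wz": 0,"gripper": 5.5},{"x": 0,"y": 0,"z": 0,"wx": 0,"wy": 0,"wz": 0,"gripper": 5.5},{"x": 0,"y": 0,"z": 0,"wx": 0,"wy": 0,"wz": 0,"gripper": 5.5}]}}

```text
time_s: 7.3
position: [0.6645, -0.0348, 0.4333]
tool_rot: [[1.0, 0.0, -0.001], [0.0, -1.0, 0.0], [-0.001, -0.0, -1.0]]
ft_force: [0.2, -0.2, -1.4]
grip_width: 0.0585
```

```bash
python3 - <<'E'
from rig import env
import cv2,numpy as np
s=env.observe();print(s['position'],s['grip_width'],s['ft_force'])
a=env.get_image('top')['color'][150:345,290:540];b=env.get_image('side')['color'][80:330,235:440]
f=lambda i:cv2.resize(i,None,fx=600/250*(1 if i.shape[0]==250 else 1.4)*(1/1.4 if i.shape[0]!=250 else .75),fy=600/250*(1 if i.shape[0]==250 else 1)*(1 if i.shape[0]!=250 else .75),interpolation=3)
a=cv2.resize(a,None,fx=1.8,fy=1.8,interpolation=3);b=cv2.resize(b,None,fx=1.6,fy=1.6,interpolation=3)
H=max(a.shape[0],b.shape[0]);c=np.zeros((H,a.shape[1]+b.shape[1],3),np.uint8);c[:a.shape[0],:a.shape[1]]=a;c[:b.shape[0],a.shape[1]:]=b
cv2.imwrite('pics/p1.png',c);print(c.shape)
E
```

```text
[ 0.66453101 -0.0347784   0.43329084] 0.05853325428899199 [ 0.19631869 -0.18150967 -1.42062725]
(400, 778, 3)
```

View pics/p1.png

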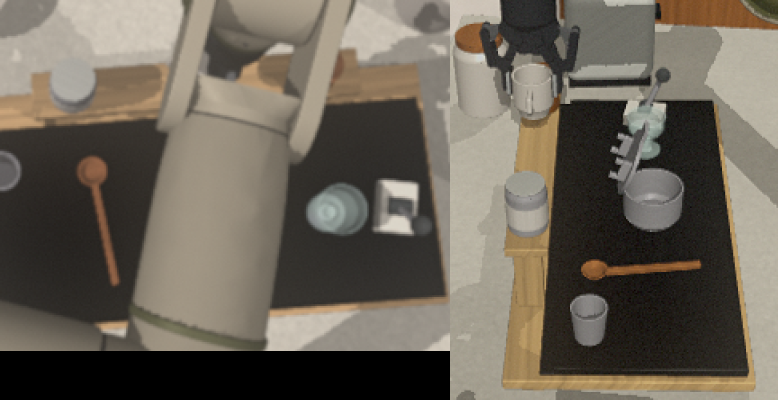

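The cup is held upright over the board, at (532,92) in the side half. Lowering it now.

Request:
{"api": "step_arm", "payload": {"increments": [{"x": 0,"y": 0,"z": 1,"wx": 0,"wy": 0,"wz": 0,"gripper": 5.5},{"x": 0,"y": 0,"z": 2,"wx": 0,"wy": 0,"wz": 0,"gripper": 5.5},{"x": 0,"y": 0,"z": 2,"wx": 0,"wy": 0,"wz": 0,"gripper": 5.5},{"x": 0,"y": 0,"z": 1.5,"wx": 0,"wy": 0,"wz": 0,"gripper": 5.5},{"x": 0,"y": 0,"z": 1,"wx": 0,"wy": 0,"wz": 0,"gripper": 5.5},{"x": 0,"y": 0,"z": 0.5,"wx": 0,"wy": 0,"wz": 0,"gripper": 5.5},{"x": 0,"y": 0,"z": 0.2,"wx": 0,"wy": 0,"wz": 0,"gripper": 5.5},{"x": 0,"y": 0,"z": 0,"wx": 0,"wy": 0,"wz": 0,"gripper": 5.5},{"x": 0,"y": 0,"z": 0,"wx": 0,"wy": 0,"wz": 0,"gripper": 5.5}]}}

```text
time_s: 8.3
position: [0.6647, -0.0349, 0.3525]
tool_rot: [[1.0, 0.0, 0.001], [0.0, -1.0, -0.0], [0.001, 0.0, -1.0]]
ft_force: [-0.8, 0.0, -1.9]
grip_width: 0.0579
```

Request:
{"api": "step_arm", "payload": {"increments": [{"x": 0,"y": 0,"z": 0.1,"wx": 0,"wy": 0,"wz": 0,"gripper": 5.5},{"x": 0,"y": 0,"z": 0.1,"wx": 0,"wy": 0,"wz": 0,"gripper": 5.5},{"x": 0,"y": 0,"z": 0,"wx": 0,"wy": 0,"wz": 0,"gripper": 5.5}]}}

```text
time_s: 8.6
position: [0.6646, -0.0349, 0.3497]
tool_rot: [[1.0, 0.0, -0.0], [0.0, -1.0, -0.0], [-0.0, 0.0, -1.0]]
ft_force: [1.0, 0.4, -2.4]
grip_width: 0.0583
```

Request:
{"api": "step_arm", "payload": {"increments": [{"x": 0,"y": 0,"z": 0.1,"wx": 0,"wy": 0,"wz": 0,"gripper": 5.5},{"x": 0,"y": 0,"z": 0.05,"wx": 0,"wy": 0,"wz": 0,"gripper": 5.5},{"x": 0,"y": 0,"z": 0,"wx": 0,"wy": 0,"wz": 0,"gripper": 5.5}]}}

```text
time_s: 8.9
position: [0.6646, -0.0349, 0.3487]
tool_rot: [[1.0, -0.0, 0.001], [-0.0, -1.0, -0.0], [0.001, 0.0, -1.0]]
ft_force: [-1.4, -0.1, 2.4]
grip_width: 0.0586
```

Request:
{"api": "step_arm", "payload": {"increments": [{"x": 0,"y": 0,"z": 0,"wx": 0,"wy": 0,"wz": 0,"gripper": 6},{"x": 0,"y": 0,"z": 0,"wx": 0,"wy": 0,"wz": 0,"gripper": 6.5},{"x": 0,"y": 0,"z": 0,"wx": 0,"wy": 0,"wz": 0,"gripper": 7.2},{"x": 0,"y": 0,"z": 0,"wx": 0,"wy": 0,"wz": 0,"gripper": 8},{"x": 0,"y": 0,"z": 0,"wx": 0,"wy": 0,"wz": 0,"gripper": 8},{"x": 0,"y": 0,"z": -0.5,"wx": 0,"wy": 0,"wz": 0,"gripper": 8},{"x": 0,"y": 0,"z": -1,"wx": 0,"wy": 0,"wz": 0,"gripper": 8},{"x": 0,"y": 0,"z": -2,"wx": 0,"wy": 0,"wz": 0,"gripper": 8},{"x": 0,"y": 0,"z": -2.5,"wx": 0,"wy": 0,"wz": 0,"gripper": 8},{"x": 0,"y": 0,"z": -2.5,"wx": 0,"wy": 0,"wz": 0,"gripper": 8},{"x": 0,"y": 0,"z": -1.5,"wx": 0,"wy": 0,"wz": 0,"gripper": 8},{"x": 0,"y": 0,"z": 0,"wx": 0,"wy": 0,"wz": 0,"gripper": 8}]}}

```text
time_s: 10.1
position: [0.6643, -0.0347, 0.4516]
tool_rot: [[1.0, 0.0, 0.006], [0.0, -1.0, -0.001], [0.006, 0.001, -1.0]]
ft_force: [-0.6, -0.5, -0.1]
grip_width: 0.0801
```

```bash
python3 - <<'E'
from h import *
c=C['side'];R=cv2.Rodrigues(c['r'])[0];o=-R.T@c['t'].ravel()
for n,p in (('tab end a',(284,113)),('tab end b',(272,122)),('disc edge',(258,160)),('hinge low',(238,232)),('fork tips hi',(225,158)),('fork hi2',(238,132))):
  for y in(-.039,-.054,-.069):
    d=R.T@np.linalg.solve(c['K'],[*px('side',p),1]);print(n,y,(o+d*(y-o[1])/d[1]).round(3))
# predict lid points for angles
import math
yaw=.059;pc=np.array([.482,-.054])
def L(u,y,h,th): # u from hinge toward front, h above axis
    x=.05-u*math.cos(th)+h*math.sin(th);z=.096+u*math.sin(th)+h*math.cos(th)
    return [pc[0]+math.cos(yaw)*x-math.sin(yaw)*y,pc[1]+math.sin(yaw)*x+math.cos(yaw)*y,z]
for th in(1.3,1.4,1.5,1.6):
  for n,off in OFF.items():
    q=(proj(n,[L(.116,.015,.007,th),L(.116,-.015,.007,th),L(.05,.032,.032,th),L(.05,-.032,.032,th),L(.0,0,.007,th)])-off)*2.75
    print(th,n,q.round(0).tolist())
E
```

```text
tab end a -0.039 [ 0.499 -0.039  0.223]
tab end a -0.054 [ 0.5   -0.054  0.213]
tab end a -0.069 [ 0.5   -0.069  0.203]
tab end b -0.039 [ 0.509 -0.039  0.213]
tab end b -0.054 [ 0.51  -0.054  0.203]
tab end b -0.069 [ 0.511 -0.069  0.193]
disc edge -0.039 [ 0.52  -0.039  0.173]
disc edge -0.054 [ 0.521 -0.054  0.162]
disc edge -0.069 [ 0.522 -0.069  0.151]
hinge low -0.039 [ 0.536 -0.039  0.093]
hinge low -0.054 [ 0.538 -0.054  0.081]
hinge low -0.069 [ 0.539 -0.069  0.069]
fork tips hi -0.039 [ 0.549 -0.039  0.173]
fork tips hi -0.054 [ 0.55  -0.054  0.162]
fork tips hi -0.069 [ 0.552 -0.069  0.151]
fork hi2 -0.039 [ 0.538 -0.039  0.201]
fork hi2 -0.054 [ 0.539 -0.054  0.19 ]
fork hi2 -0.069 [ 0.54  -0.069  0.18 ]
1.3 top [[410.0, 242.0], [449.0, 240.0], [374.0, 197.0], [452.0, 194.0], [403.0, 216.0]]
1.3 side [[273.0, 125.0], [274.0, 106.0], [223.0, 190.0], [226.0, 147.0], [236.0, 218.0]]
1.4 top [[409.0, 227.0], [448.0, 225.0], [373.0, 191.0], [451.0, 188.0], [402.0, 215.0]]
1.4 side [[260.0, 123.0], [261.0, 104.0], [216.0, 192.0], [220.0, 149.0], [236.0, 219.0]]
1.5 top [[409.0, 212.0], [447.0, 210.0], [373.0, 185.0], [450.0, 182.0], [402.0, 215.0]]
1.5 side [[246.0, 122.0], [247.0, 103.0], [210.0, 194.0], [214.0, 151.0], [236.0, 220.0]]
1.6 top [[408.0, 197.0], [446.0, 195.0], [372.0, 179.0], [449.0, 176.0], [402.0, 215.0]]
1.6 side [[232.0, 122.0], [234.0, 103.0], [204.0, 197.0], [208.0, 154.0], [236.0, 220.0]]
```

Request:
{"api": "step_arm", "payload": {"increments": [{"x": -1.4,"y": 0.3,"z": 0,"wx": 0,"wy": 0,"wz": 0,"gripper": 0},{"x": -2.5,"y": 0.4,"z": 0,"wx": 0,"wy": 0,"wz": 0,"gripper": 0},{"x": -2.5,"y": 0.4,"z": 0,"wx": 0,"wy": 0,"wz": 0,"gripper": 0},{"x": -2.5,"y": 0.4,"z": 0,"wx": 0,"wy": 0,"wz": 0,"gripper": 0},{"x": -2.5,"y": 0.4,"z": 0,"wx": 0,"wy": 0,"wz": 0,"gripper": 0},{"x": 0,"y": 0,"z": 1,"wx": 0,"wy": 0,"wz": 0,"gripper": 0},{"x": 0,"y": 0,"z": 2,"wx": 0,"wy": 0,"wz": 0,"gripper": 0},{"x": 0,"y": 0,"z": 2,"wx": 0,"wy": 0,"wz": 0,"gripper": 0},{"x": 0,"y": 0,"z": 2,"wx": 0,"wy": 0,"wz": 0,"gripper": 0},{"x": 0,"y": 0,"z": 1.3,"wx": 0,"wy": 0,"wz": 0,"gripper": 0},{"x": 0,"y": 0,"z": 0,"wx": 0,"wy": 0,"wz": 0,"gripper": 0}]}}

```text
time_s: 11.2
position: [0.5508, -0.0538, 0.3627]
tool_rot: [[1.0, 0.0, -0.005], [0.0, -1.0, 0.002], [-0.005, -0.002, -1.0]]
ft_force: [-0.0, 0.3, 0.5]
grip_width: 0.0001
```

Request:
{"api": "step_arm", "payload": {"increments": [{"x": -1.5,"y": 0,"z": 0.1,"wx": 0,"wy": 0,"wz": 0,"gripper": 0},{"x": -1.5,"y": 0,"z": 0.1,"wx": 0,"wy": 0,"wz": 0,"gripper": 0},{"x": -1.2,"y": 0,"z": 0.3,"wx": 0,"wy": 0,"wz": 0,"gripper": 0},{"x": -1.2,"y": 0,"z": 0.3,"wx": 0,"wy": 0,"wz": 0,"gripper": 0},{"x": -1.1,"y": 0,"z": 0.7,"wx": 0,"wy": 0,"wz": 0,"gripper": 0},{"x": -1.1,"y": 0,"z": 0.8,"wx": 0,"wy": 0,"wz": 0,"gripper": 0},{"x": -0.8,"y": 0,"z": 1,"wx": 0,"wy": 0,"wz": 0,"gripper": 0},{"x": -0.8,"y": 0,"z": 1,"wx": 0,"wy": 0,"wz": 0,"gripper": 0},{"x": -0.6,"y": 0,"z": 1.2,"wx": 0,"wy": 0,"wz": 0,"gripper": 0},{"x": -0.6,"y": 0,"z": 1.2,"wx": 0,"wy": 0,"wz": 0,"gripper": 0},{"x": -0.3,"y": 0,"z": 1.1,"wx": 0,"wy": 0,"wz": 0,"gripper": 0},{"x": -0.2,"y": 0,"z": 1.0,"wx": 0,"wy": 0,"wz": 0,"gripper": 0},{"x": 0,"y": 0,"z": 0,"wx": 0,"wy": 0,"wz": 0,"gripper": 0}]}}

```text
time_s: 12.5
position: [0.442, -0.054, 0.2771]
tool_rot: [[1.0, -0.0, 0.0], [-0.0, -1.0, -0.0], [0.0, 0.0, -1.0]]
ft_force: [0.6, 0.4, 0.1]
grip_width: -0.0
```

Request:
{"api": "step_arm", "payload": {"increments": [{"x": 0,"y": 0,"z": 0.1,"wx": 0,"wy": 0,"wz": 0,"gripper": 0},{"x": 0,"y": 0,"z": 0.1,"wx": 0,"wy": 0,"wz": 0,"gripper": 0},{"x": 0,"y": 0,"z": 0.1,"wx": 0,"wy": 0,"wz": 0,"gripper": 0},{"x": 0,"y": 0,"z": 0,"wx": 0,"wy": 0,"wz": 0,"gripper": 0}]}}

```text
time_s: 12.9
position: [0.4418, -0.0538, 0.2761]
tool_rot: [[1.0, 0.0, 0.002], [0.0, -1.0, -0.001], [0.002, 0.001, -1.0]]
ft_force: [-4.9, 1.3, 19.7]
grip_width: 0.0002
```

Request:
{"api": "step_arm", "payload": {"increments": [{"x": 0,"y": 0,"z": -1,"wx": 0,"wy": 0,"wz": 0,"gripper": 0},{"x": 0,"y": 0,"z": -3,"wx": 0,"wy": 0,"wz": 0,"gripper": 0},{"x": 0,"y": 0,"z": -3,"wx": 0,"wy": 0,"wz": 0,"gripper": 0},{"x": 0,"y": 0,"z": -3,"wx": 0,"wy": 0,"wz": 0,"gripper": 0},{"x": 1,"y": -2.6,"z": -2,"wx": 0,"wy": 0,"wz": 0.1361,"gripper": 4},{"x": 0,"y": 0,"z": 0,"wx": 0,"wy": 0,"wz": -0.1361,"gripper": 4},{"x": 1,"y": -2.6,"z": 0,"wx": 0,"wy": 0,"wz": 0,"gripper": 4},{"x": 1,"y": -2.6,"z": 0,"wx": 0,"wy": 0,"wz": 0,"gripper": 4},{"x": 1,"y": -2.6,"z": 0,"wx": 0,"wy": 0,"wz": 0,"gripper": 4},{"x": 1.4,"y": -2.7,"z": 0,"wx": 0,"wy": 0,"wz": 0,"gripper": 4},{"x": 0,"y": 0,"z": 0,"wx": 0,"wy": 0,"wz": 0,"gripper": 4}]}}

```text
time_s: 14.0
position: [0.4964, 0.0794, 0.3945]
tool_rot: [[1.0, 0.003, 0.001], [0.003, -1.0, 0.001], [0.001, -0.001, -1.0]]
ft_force: [-0.7, -0.2, 0.5]
grip_width: 0.0401
```

Request:
{"api": "step_arm", "payload": {"increments": [{"x": 0,"y": 0,"z": 0,"wx": 0,"wy": 0,"wz": 0.1361,"gripper": 4},{"x": 0,"y": 0,"z": 0,"wx": 0,"wy": 0,"wz": 0.1361,"gripper": 4},{"x": 0,"y": 0,"z": 0,"wx": 0,"wy": 0,"wz": 0.1361,"gripper": 4},{"x": 0,"y": 0,"z": 0,"wx": 0,"wy": 0,"wz": 0.1361,"gripper": 4},{"x": 0,"y": 0,"z": 0,"wx": 0,"wy": 0,"wz": 0.1361,"gripper": 4},{"x": 0,"y": 0,"z": 0,"wx": 0,"wy": 0,"wz": 0.1361,"gripper": 4},{"x": 0,"y": 0,"z": 0,"wx": 0,"wy": 0,"wz": 0.1361,"gripper": 4},{"x": 0,"y": 0,"z": 0,"wx": 0,"wy": 0,"wz": 0.1361,"gripper": 4},{"x": 0,"y": 0,"z": 0,"wx": 0,"wy": 0,"wz": 0.1361,"gripper": 4},{"x": 0,"y": 0,"z": 0,"wx": 0,"wy": 0,"wz": 0.1361,"gripper": 4},{"x": 0,"y": 0,"z": 0,"wx": 0,"wy": 0,"wz": 0,"gripper": 4}]}}

```text
time_s: 15.1
position: [0.4955, 0.0767, 0.3945]
tool_rot: [[0.207, -0.978, 0.0], [-0.978, -0.207, -0.0], [0.0, -0.0, -1.0]]
ft_force: [0.4, 0.3, 0.0]
grip_width: 0.0399
```

```bash
python3 - <<'E'
from rig import env
import cv2,numpy as np
a=env.get_image('top')['color'];b=env.get_image('side')['color']
cv2.imwrite('pics/t2.png',a);cv2.imwrite('pics/s2.png',b)
a=cv2.resize(a[175:345,255:545],None,fx=1.5,fy=1.5,interpolation=3);b=cv2.resize(b[115:295,265:425],None,fx=2.2,fy=2.2,interpolation=3)
c=np.zeros((max(a.shape[0],b.shape[0]),a.shape[1]+b.shape[1],3),np.uint8);c[:a.shape[0],:a.shape[1]]=a;c[:b.shape[0],a.shape[1]:]=b
cv2.imwrite('pics/p2.png',c);print(c.shape)
E
```

```text
(396, 787, 3)
```

View pics/p2.png

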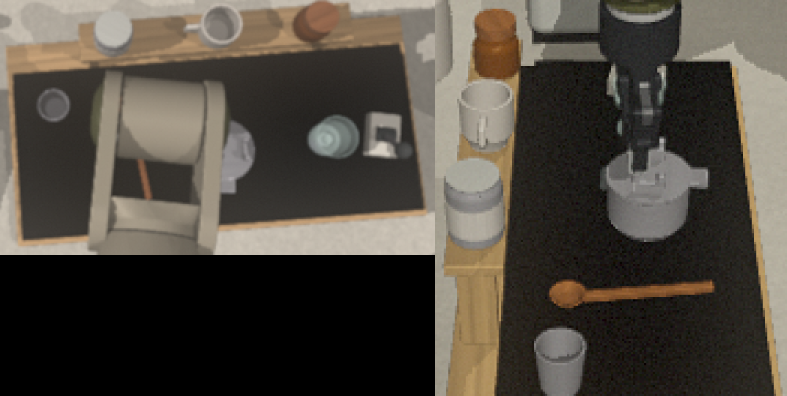

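The cup stands on the board at (220,27)/(485,115), and the lid is closed at (648,175) with its tab facing the robot. Now the spoon.

Request:
{"api": "step_arm", "payload": {"increments": [{"x": 0,"y": 0,"z": 2,"wx": 0,"wy": 0,"wz": 0,"gripper": 4},{"x": 0,"y": 0,"z": 3,"wx": 0,"wy": 0,"wz": 0,"gripper": 4},{"x": 0,"y": 0,"z": 3,"wx": 0,"wy": 0,"wz": 0,"gripper": 4},{"x": 0,"y": 0,"z": 3,"wx": 0,"wy": 0,"wz": 0,"gripper": 4},{"x": 0,"y": 0,"z": 3,"wx": 0,"wy": 0,"wz": 0,"gripper": 4},{"x": 0,"y": 0,"z": 2,"wx": 0,"wy": 0,"wz": 0,"gripper": 4},{"x": 0,"y": 0,"z": 1.5,"wx": 0,"wy": 0,"wz": 0,"gripper": 4},{"x": 0,"y": 0,"z": 0.6,"wx": 0,"wy": 0,"wz": 0,"gripper": 4},{"x": 0,"y": 0,"z": 0,"wx": 0,"wy": 0,"wz": 0,"gripper": 4},{"x": 0,"y": 0,"z": 0,"wx": 0,"wy": 0,"wz": 0,"gripper": 2.5},{"x": 0,"y": 0,"z": 0,"wx": 0,"wy": 0,"wz": 0,"gripper": 1.5},{"x": 0,"y": 0,"z": 0,"wx": 0,"wy": 0,"wz": 0,"gripper": 0.7},{"x": 0,"y": 0,"z": 0,"wx": 0,"wy": 0,"wz": 0,"gripper": 0.5},{"x": 0,"y": 0,"z": 0,"wx": 0,"wy": 0,"wz": 0,"gripper": 0.5}], "newtons": 25}}

```text
time_s: 16.6
position: [0.4958, 0.0771, 0.214]
tool_rot: [[0.209, -0.978, 0.002], [-0.978, -0.209, -0.0], [0.0, -0.001, -1.0]]
ft_force: [-1.9, -1.1, 7.1]
grip_width: 0.0091
```

Request:
{"api": "step_arm", "payload": {"increments": [{"x": 0,"y": 0,"z": -1,"wx": 0,"wy": 0,"wz": 0,"gripper": 0.5},{"x": 0,"y": 0,"z": -2,"wx": 0,"wy": 0,"wz": 0,"gripper": 0.5},{"x": 0,"y": 0,"z": -3,"wx": 0,"wy": 0,"wz": 0,"gripper": 0.5},{"x": 0,"y": 0,"z": -3,"wx": 0,"wy": 0,"wz": 0,"gripper": 0.5},{"x": 0,"y": 0,"z": -2.5,"wx": 0,"wy": 0,"wz": 0,"gripper": 0.5},{"x": 0,"y": 0,"z": -1.1,"wx": 0,"wy": 0,"wz": 0,"gripper": 0.5},{"x": 0,"y": 0,"z": 0,"wx": 0,"wy": 0,"wz": -0.142,"gripper": 0.5},{"x": 0,"y": 0,"z": 0,"wx": 0,"wy": 0,"wz": -0.142,"gripper": 0.5},{"x": 0,"y": 0,"z": 0,"wx": 0,"wy": 0,"wz": -0.142,"gripper": 0.5},{"x": 0,"y": 0,"z": 0,"wx": 0,"wy": 0,"wz": -0.142,"gripper": 0.5},{"x": 0,"y": 0,"z": 0,"wx": 0,"wy": 0,"wz": -0.142,"gripper": 0.5},{"x": 0,"y": 0,"z": 0,"wx": 0,"wy": 0,"wz": -0.142,"gripper": 0.5},{"x": 0,"y": 0,"z": 0,"wx": 0,"wy": 0,"wz": -0.142,"gripper": 0.5},{"x": 0,"y": 0,"z": 0,"wx": 0,"wy": 0,"wz": -0.142,"gripper": 0.5},{"x": 0,"y": 0,"z": 0,"wx": 0,"wy": 0,"wz": -0.142,"gripper": 0.5},{"x": 0,"y": 0,"z": 0,"wx": 0,"wy": 0,"wz": -0.142,"gripper": 0.5},{"x": 0,"y": 0,"z": 0,"wx": 0,"wy": 0,"wz": 0,"gripper": 0.5}]}}

```text
time_s: 18.3
position: [0.4955, 0.0771, 0.3388]
tool_rot: [[0.998, 0.06, -0.001], [0.06, -0.998, 0.0], [-0.001, -0.0, -1.0]]
ft_force: [0.3, 0.6, -0.2]
grip_width: 0.0092
```

```bash
python3 - <<'E'
from h import *
from rig import env
b=env.get_image('side')['color'];cv2.imwrite('pics/s3.png',b)
a=env.get_image('top')['color'];cv2.imwrite('pics/t3.png',a)
b=cv2.resize(b[165:265,300:410],None,fx=4.4,fy=4.4,interpolation=3);a=cv2.resize(a[225:305,370:450],None,fx=3.8,fy=3.8,interpolation=3)
c=np.zeros((b.shape[0],a.shape[1]+b.shape[1],3),np.uint8);c[:,:b.shape[1]]=b;c[:a.shape[0],b.shape[1]:]=a
cv2.imwrite('pics/p3.png',c);print(c.shape)
pc=np.array([.482,-.054])
for yaw in(.02,.06,.1):
    Rm=np.array([[np.cos(yaw),-np.sin(yaw)],[np.sin(yaw),np.cos(yaw)]])
    w=lambda x,y,z:[*(pc+Rm@[x,y]),z]
    P=[w(-.066,.015,.103),w(-.066,-.015,.103)]+[w(sx*.0135,sy*.032,.128) for sy in(1,-1) for sx in(1,-1)]
    print(yaw,((proj('side',P)-[300,165]+.5)*4.4).round(0).tolist())
E
```

```text
(440, 788, 3)
0.02 [[400.0, 150.0], [401.0, 117.0], [257.0, 125.0], [306.0, 128.0], [263.0, 56.0], [311.0, 59.0]]
0.06 [[402.0, 147.0], [400.0, 114.0], [259.0, 126.0], [309.0, 127.0], [261.0, 57.0], [309.0, 58.0]]
0.1 [[402.0, 144.0], [399.0, 111.0], [262.0, 126.0], [311.0, 126.0], [259.0, 57.0], [307.0, 57.0]]
```

View pics/p3.png

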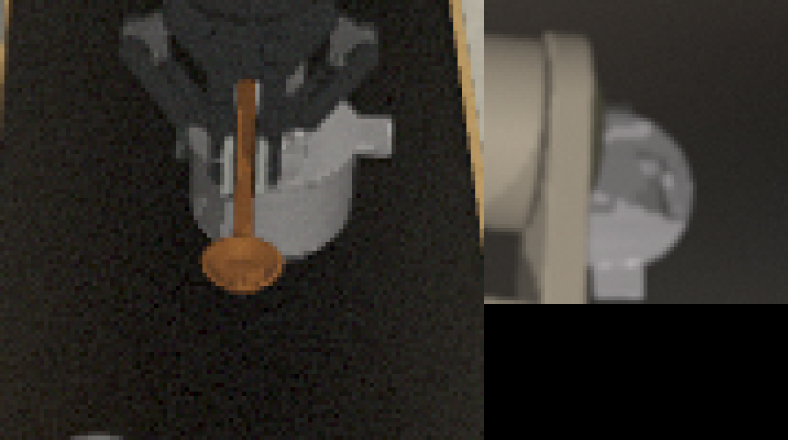

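```bash
python3 - <<'E'
from h import *
for p in((398.4,303.4),(412.4,303.4),(404,274.5),(425.3,275)):print('top',p,plane('top',p,.103).round(4))
for p in((391,117),(391,147)):print('side tab',plane('side',np.array(p)/4.4-.5+[300,165],.103).round(4))
print('side disc pred', proj('side',[[.482,-.054,.103],[.487,-.054,.103]]))
a=cv2.imread('pics/s2.png')[165:235,315:405];b=cv2.imread('pics/t0.png') 
cv2.imwrite('pics/p4.png',cv2.resize(a,None,fx=8,fy=8,interpolation=3))
E
```

```text
top (398.4, 303.4) [ 0.4204 -0.0425  0.103 ]
top (412.4, 303.4) [ 0.4212 -0.0752  0.103 ]
top (404, 274.5) [ 0.4882 -0.0558  0.103 ]
top (425.3, 275) [ 0.4881 -0.1058  0.103 ]
side tab [ 0.4221 -0.0698  0.103 ]
side tab [ 0.421  -0.0423  0.103 ]
side disc pred [[363.78145271 193.40202831]
 [361.75907343 193.2721594 ]][ WARN:0@0.656] global loadsave.cpp:275 findDecoder imread_('pics/t0.png'): can't open/read file: check file path/integrity
```

View pics/p4.png

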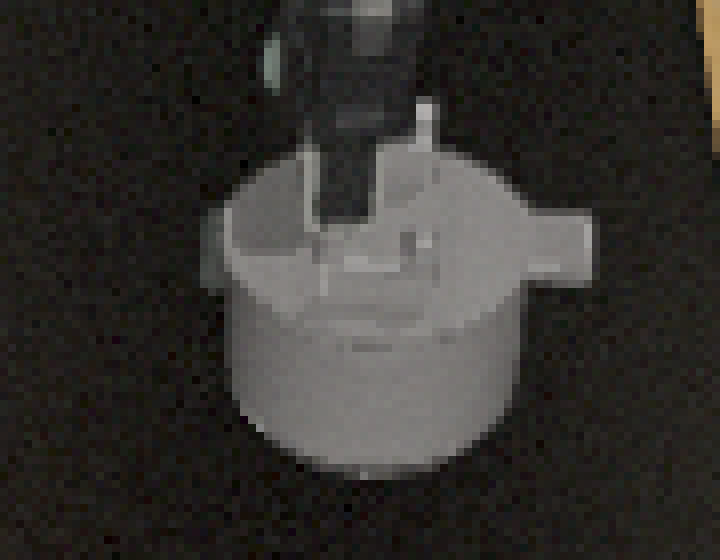

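Both views put the closed tab's end at x≈0.421 (side crop 391,117–147; top crop 592–645,298), so the lid's centre is about (0.487, -0.055). The spoon is held level with its hollow side up. Moving over the forks.

Request:
{"api": "step_arm", "payload": {"increments": [{"x": -0.1,"y": 0.9,"z": 0,"wx": 0,"wy": 0,"wz": 0,"gripper": 0.5},{"x": -0.2,"y": 1.7,"z": 0,"wx": 0,"wy": 0,"wz": 0,"gripper": 0.5},{"x": -0.3,"y": 2,"z": 0,"wx": 0,"wy": 0,"wz": 0,"gripper": 0.5},{"x": -0.3,"y": 2,"z": 0,"wx": 0,"wy": 0,"wz": 0,"gripper": 0.5},{"x": -0.3,"y": 2,"z": 0,"wx": 0,"wy": 0,"wz": 0,"gripper": 0.5},{"x": -0.2,"y": 2,"z": 0,"wx": 0,"wy": 0,"wz": 0,"gripper": 0.5},{"x": -0.2,"y": 1.5,"z": 0,"wx": 0,"wy": 0,"wz": 0,"gripper": 0.5},{"x": 0,"y": 1,"z": 0,"wx": 0,"wy": 0,"wz": 0.02,"gripper": 0.5},{"x": 0,"y": 0,"z": 0,"wx": 0,"wy": 0,"wz": 0,"gripper": 0.5},{"x": 0,"y": 0,"z": 0,"wx": 0,"wy": 0,"wz": 0,"gripper": 0.5}]}}

```text
time_s: 19.4
position: [0.4874, -0.0545, 0.3391]
tool_rot: [[0.999, 0.038, -0.0], [0.038, -0.999, 0.0], [-0.0, -0.0, -1.0]]
ft_force: [0.7, -0.8, -0.1]
grip_width: 0.0086
```

Request:
{"api": "step_arm", "payload": {"increments": [{"x": 0,"y": 0,"z": 1,"wx": 0,"wy": 0,"wz": 0,"gripper": 0.5},{"x": 0,"y": 0,"z": 1,"wx": 0,"wy": 0,"wz": 0,"gripper": 0.5},{"x": 0,"y": 0,"z": 0.7,"wx": 0,"wy": 0,"wz": 0,"gripper": 0.5},{"x": 0,"y": 0,"z": 0,"wx": 0,"wy": 0,"wz": 0,"gripper": 0.5},{"x": 0,"y": 0,"z": 0,"wx": 0,"wy": 0,"wz": 0,"gripper": 0.5}]}}

```text
time_s: 19.9
position: [0.4875, -0.0545, 0.312]
tool_rot: [[0.999, 0.039, -0.0], [0.039, -0.999, 0.0], [-0.0, -0.0, -1.0]]
ft_force: [0.4, -0.8, 0.2]
grip_width: 0.0086
```

```bash
python3 - <<'E'
from rig import env
import cv2
b=env.get_image('side')['color'];cv2.imwrite('pics/p5.png',cv2.resize(b[150:260,295:415],None,fx=5,fy=5,interpolation=3))
E
```

```text
(no output)
```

View pics/p5.png

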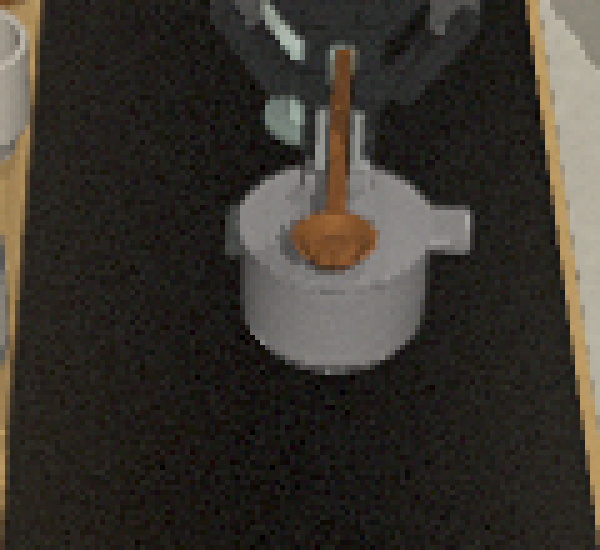

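The spoon lines up over the middle of the lid, its handle at x≈340 between the prongs. Lowering.

Request:
{"api": "step_arm", "payload": {"increments": [{"x": 0,"y": 0,"z": 0.5,"wx": 0,"wy": 0,"wz": 0,"gripper": 0.5},{"x": 0,"y": 0,"z": 0.5,"wx": 0,"wy": 0,"wz": 0,"gripper": 0.5},{"x": 0,"y": 0,"z": 0.4,"wx": 0,"wy": 0,"wz": 0,"gripper": 0.5},{"x": 0,"y": 0,"z": 0,"wx": 0,"wy": 0,"wz": 0,"gripper": 0.5},{"x": 0,"y": 0,"z": 0,"wx": 0,"wy": 0,"wz": 0,"gripper": 0.5}]}}

```text
time_s: 20.45
position: [0.4874, -0.0546, 0.2981]
tool_rot: [[0.999, 0.039, -0.0], [0.039, -0.999, 0.0], [-0.0, -0.0, -1.0]]
ft_force: [0.8, 0.4, -0.2]
grip_width: 0.0092
```

Request:
{"api": "step_arm", "payload": {"increments": [{"x": 0,"y": 0,"z": 0.1,"wx": 0,"wy": 0,"wz": 0,"gripper": 0.5},{"x": 0,"y": 0,"z": 0.1,"wx": 0,"wy": 0,"wz": 0,"gripper": 0.5},{"x": 0,"y": 0,"z": 0,"wx": 0,"wy": 0,"wz": 0,"gripper": 0.5}]}}

```text
time_s: 20.75
position: [0.4874, -0.0546, 0.2962]
tool_rot: [[0.999, 0.039, -0.0], [0.039, -0.999, 0.0], [-0.0, -0.0, -1.0]]
ft_force: [-0.5, 1.0, -0.4]
grip_width: 0.009
```

Request:
{"api": "step_arm", "payload": {"increments": [{"x": 0,"y": 0,"z": 0.1,"wx": 0,"wy": 0,"wz": 0,"gripper": 0.5},{"x": 0,"y": 0,"z": 0.05,"wx": 0,"wy": 0,"wz": 0,"gripper": 0.5},{"x": 0,"y": 0,"z": 0,"wx": 0,"wy": 0,"wz": 0,"gripper": 0.5}]}}

```text
time_s: 21.05
position: [0.4874, -0.0546, 0.295]
tool_rot: [[0.999, 0.039, 0.0], [0.039, -0.999, -0.0], [0.0, 0.0, -1.0]]
ft_force: [-1.8, 0.3, 4.3]
grip_width: 0.0091
```

Request:
{"api": "step_arm", "payload": {"increments": [{"x": 0,"y": 0,"z": 0,"wx": 0,"wy": 0,"wz": 0,"gripper": 1.2},{"x": 0,"y": 0,"z": 0,"wx": 0,"wy": 0,"wz": 0,"gripper": 1.8},{"x": 0,"y": 0,"z": 0,"wx": 0,"wy": 0,"wz": 0,"gripper": 2.6},{"x": 0,"y": 0,"z": 0,"wx": 0,"wy": 0,"wz": 0,"gripper": 3.5},{"x": 0,"y": 0,"z": 0,"wx": 0,"wy": 0,"wz": 0,"gripper": 3.5},{"x": 0,"y": 0,"z": -0.5,"wx": 0,"wy": 0,"wz": 0,"gripper": 3.5},{"x": 0,"y": 0,"z": -1,"wx": 0,"wy": 0,"wz": 0,"gripper": 3.5},{"x": 0,"y": 0,"z": -2,"wx": 0,"wy": 0,"wz": 0,"gripper": 3.5},{"x": 0,"y": 0,"z": -3,"wx": 0,"wy": 0,"wz": 0,"gripper": 3.5},{"x": 0,"y": 0,"z": -3,"wx": 0,"wy": 0,"wz": 0,"gripper": 3.5},{"x": 0,"y": 0,"z": -1,"wx": 0,"wy": 0,"wz": 0,"gripper": 3.5},{"x": 0,"y": 0,"z": 0,"wx": 0,"wy": 0,"wz": 0,"gripper": 3.5}]}}

```text
time_s: 22.25
position: [0.4873, -0.0545, 0.4011]
tool_rot: [[0.999, 0.039, 0.003], [0.039, -0.999, -0.001], [0.003, 0.001, -1.0]]
ft_force: [0.2, 1.0, -0.1]
grip_width: 0.0347
```

Request:
{"api": "step_arm", "payload": {"increments": [{"x": -0.7,"y": 1.7,"z": 0,"wx": 0,"wy": 0,"wz": 0,"gripper": 0},{"x": -0.7,"y": 2.5,"z": 0,"wx": 0,"wy": 0,"wz": 0,"gripper": 0},{"x": -0.7,"y": 2.5,"z": 0,"wx": 0,"wy": 0,"wz": 0,"gripper": 0},{"x": -0.7,"y": 2.5,"z": 0,"wx": 0,"wy": 0,"wz": 0,"gripper": 0},{"x": -0.7,"y": 2.5,"z": 0,"wx": 0,"wy": 0,"wz": 0,"gripper": 0},{"x": -0.7,"y": 2.5,"z": 0,"wx": 0,"wy": 0,"wz": 0,"gripper": 0},{"x": -0.7,"y": 2.5,"z": 0,"wx": 0,"wy": 0,"wz": 0,"gripper": 0},{"x": -0.7,"y": 2.5,"z": 0,"wx": 0,"wy": 0,"wz": 0,"gripper": 0},{"x": -0.6,"y": 2.5,"z": 0,"wx": 0,"wy": 0,"wz": 0,"gripper": 0},{"x": -0.5,"y": 2.5,"z": 0,"wx": 0,"wy": 0,"wz": 0,"gripper": 0},{"x": 0,"y": 2.5,"z": 0,"wx": 0,"wy": 0,"wz": 0,"gripper": 0},{"x": 0,"y": 0,"z": 0,"wx": 0,"wy": 0,"wz": 0.039,"gripper": 0},{"x": 0,"y": 0,"z": 0,"wx": 0,"wy": 0,"wz": 0,"gripper": 0}]}}

```text
time_s: 23.55
position: [0.4307, -0.3246, 0.398]
tool_rot: [[1.0, -0.001, -0.002], [-0.001, -1.0, 0.002], [-0.002, -0.002, -1.0]]
ft_force: [0.4, -0.4, -0.4]
grip_width: -0.0001
```

```bash
python3 - <<'E'
from rig import env
import cv2,numpy as np
a=env.get_image('top')['color'];b=env.get_image('side')['color']
cv2.imwrite('pics/t6.png',a);cv2.imwrite('pics/s6.png',b)
a=cv2.resize(a[180:310,340:540],None,fx=2,fy=2,interpolation=3);b=cv2.resize(b[120:270,270:400],None,fx=3,fy=3,interpolation=3)
c=np.zeros((max(a.shape[0],b.shape[0]),a.shape[1]+b.shape[1],3),np.uint8);c[:a.shape[0],:a.shape[1]]=a;c[:b.shape[0],a.shape[1]:]=b
cv2.imwrite('pics/p6.png',c);print(c.shape)
E
```

```text
(450, 790, 3)
```

View pics/p6.png

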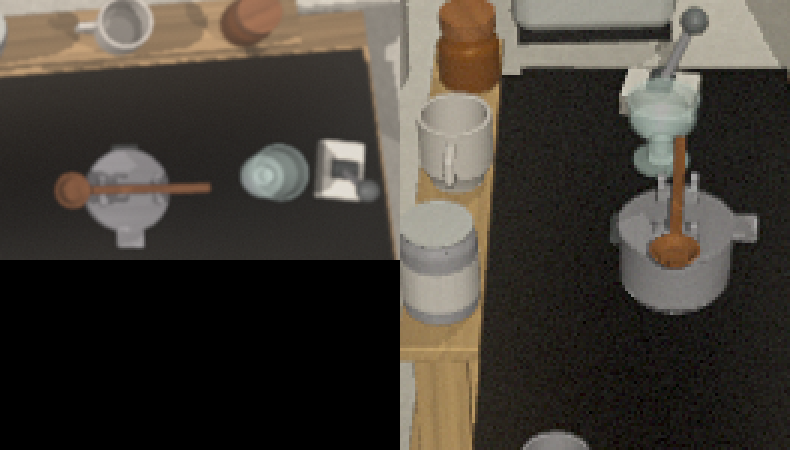

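The spoon lies along both forks: bowl at (72,190), end at (210,187) in the top half. Cup and lid are fine. Now the switch.

Request:
{"api": "step_arm", "payload": {"increments": [{"x": 0,"y": 0,"z": 2,"wx": 0,"wy": 0,"wz": 0,"gripper": 0},{"x": 0,"y": 0,"z": 3,"wx": 0,"wy": 0,"wz": 0,"gripper": 0},{"x": 0,"y": 0,"z": 3,"wx": 0,"wy": 0,"wz": 0,"gripper": 0},{"x": 0,"y": 0,"z": 2,"wx": 0,"wy": 0,"wz": 0,"gripper": 0},{"x": 0,"y": 0,"z": 1,"wx": 0,"wy": 0,"wz": 0,"gripper": 0},{"x": 0,"y": 0,"z": 0,"wx": 0,"wy": 0,"wz": 0,"gripper": 0},{"x": 1,"y": 0,"z": 0,"wx": 0,"wy": 0,"wz": 0,"gripper": 0},{"x": 1,"y": 0,"z": 0,"wx": 0,"wy": 0,"wz": 0,"gripper": 0},{"x": 1,"y": 0,"z": 0,"wx": 0,"wy": 0,"wz": 0,"gripper": 0},{"x": 1,"y": 0,"z": 0,"wx": 0,"wy": 0,"wz": 0,"gripper": 0},{"x": 1,"y": 0,"z": 0,"wx": 0,"wy": 0,"wz": 0,"gripper": 0},{"x": 1,"y": 0,"z": 0,"wx": 0,"wy": 0,"wz": 0,"gripper": 0},{"x": 1,"y": 0,"z": 0,"wx": 0,"wy": 0,"wz": 0,"gripper": 0},{"x": 1,"y": 0,"z": 0,"wx": 0,"wy": 0,"wz": 0,"gripper": 0},{"x": 1,"y": 0,"z": 0,"wx": 0,"wy": 0,"wz": 0,"gripper": 0},{"x": 0.8,"y": 0,"z": 0,"wx": 0,"wy": 0,"wz": 0,"gripper": 0},{"x": 0.5,"y": 0,"z": 0,"wx": 0,"wy": 0,"wz": 0,"gripper": 0},{"x": 0,"y": 0,"z": 0,"wx": 0,"wy": 0,"wz": 0,"gripper": 0}]}}

```text
time_s: 25.45
position: [0.5336, -0.324, 0.2894]
tool_rot: [[1.0, 0.0, -0.004], [0.0, -1.0, 0.001], [-0.004, -0.001, -1.0]]
ft_force: [-7.0, 0.2, 1.8]
grip_width: -0.0002
```

Request:
{"api": "step_arm", "payload": {"increments": [{"x": 0.3,"y": 0,"z": 0,"wx": 0,"wy": 0,"wz": 0,"gripper": 0},{"x": 0.2,"y": 0,"z": 0,"wx": 0,"wy": 0,"wz": 0,"gripper": 0},{"x": 0,"y": 0,"z": 0,"wx": 0,"wy": 0,"wz": 0,"gripper": 0}]}}

```text
time_s: 25.75
position: [0.5361, -0.3243, 0.2892]
tool_rot: [[1.0, -0.001, -0.013], [-0.001, -1.0, 0.003], [-0.013, -0.003, -1.0]]
ft_force: [-28.4, 0.9, 8.2]
grip_width: -0.0001
```

End stop reached at 28 N. I'll back off and raise the arm clear.

Request:
{"api": "step_arm", "payload": {"increments": [{"x": -1,"y": 0,"z": 0,"wx": 0,"wy": 0,"wz": 0,"gripper": 0},{"x": -2,"y": 0,"z": 0,"wx": 0,"wy": 0,"wz": 0,"gripper": 0},{"x": -3,"y": 0,"z": 0,"wx": 0,"wy": 0,"wz": 0,"gripper": 0},{"x": -3,"y": 0,"z": 0,"wx": 0,"wy": 0,"wz": 0,"gripper": 0},{"x": -2,"y": 0,"z": -1,"wx": 0,"wy": 0,"wz": 0,"gripper": 0},{"x": 0,"y": 0,"z": -3,"wx": 0,"wy": 0,"wz": 0,"gripper": 0},{"x": 0,"y": 0,"z": -3,"wx": 0,"wy": 0,"wz": 0,"gripper": 0},{"x": 0,"y": 2,"z": -3,"wx": 0,"wy": 0,"wz": 0,"gripper": 0},{"x": 0,"y": 3,"z": 0,"wx": 0,"wy": 0,"wz": 0,"gripper": 0},{"x": 0,"y": 3,"z": 0,"wx": 0,"wy": 0,"wz": 0,"gripper": 0},{"x": 0,"y": 0,"z": 0,"wx": 0,"wy": 0,"wz": 0,"gripper": 0}]}}

```text
time_s: 26.85
position: [0.4286, -0.4067, 0.3894]
tool_rot: [[1.0, -0.002, 0.001], [-0.002, -1.0, -0.001], [0.001, 0.001, -1.0]]
ft_force: [-0.2, 0.4, -0.3]
grip_width: -0.0001
```

```bash
python3 - <<'E'
from rig import env
import cv2,numpy as np
a=env.get_image('top')['color'];b=env.get_image('side')['color']
a=cv2.resize(a[170:310,255:545],None,fx=1.5,fy=1.5,interpolation=3);b=cv2.resize(b[115:310,270:400],None,fx=2.7,fy=2.7,interpolation=3)
c=np.zeros((max(a.shape[0],b.shape[0]),a.shape[1]+b.shape[1],3),np.uint8);c[:a.shape[0],:a.shape[1]]=a;c[:b.shape[0],a.shape[1]:]=b
cv2.imwrite('pics/p7.png',c);print(c.shape)
E
```

```text
(526, 786, 3)
```

View pics/p7.png

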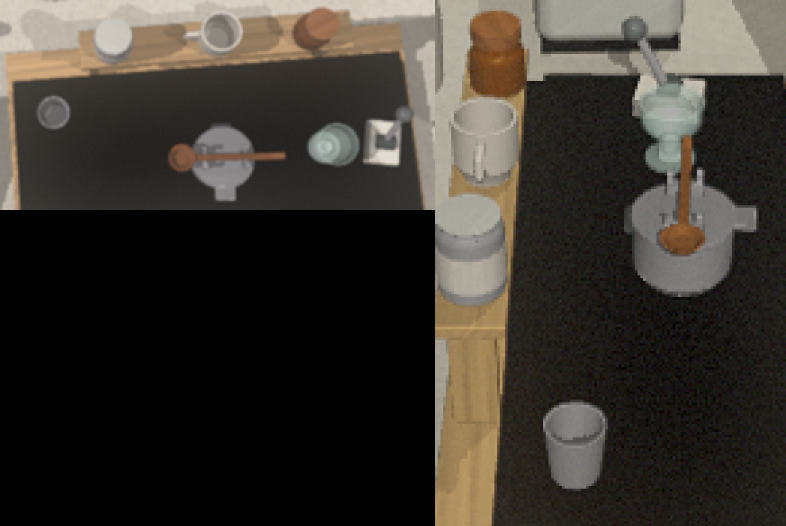

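The toggle leans away, with its ball at (634,28) in the side half. The spoon lies level in both forks, the cup is upright on the board, and everything else is in place.

```bash
python3 -c "
from rig import env
print(env.close_job())"
```

```text
the job is handed in; nothing more can be done
None
```

The job is handed in at about 27 s of the 72 s allowed. I did the four steps in order: cup, lid, spoon, switch. No verdict is reported, so what follows rests on my own checks.

- **Cup:** it stands upright in the middle of the upper board, between the jar and the tin. It was set down at light contact (about 2–4 N) and released.
- **Lid:** it was pressed shut with about 20 N at the tab. Both cameras put the tab's end at the same place.
- **Spoon:** it lies hollow side up across both forks, and the force rose at the expected floor height when I set it down.
- **Switch:** it was pushed to its end stop at 28 N and leans away from the robot.
- **Other things:** the glass, milk cup, jar and tin show no visible shift, and the arm is clear with near-zero wrist force.

**Where checks disagreed:**
- My first pot estimate was about 5 mm short in x. I corrected it from both views before placing the spoon.
- The tray's far edge did not match its stated size by up to about 20 mm. I located the shelf from the upper board's own edges instead.
- The spoon's final offset was judged by eye and from the release pose, not measured again.

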